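# Flip a die-cast lid over on the marking jig

## Robot

A 6-joint arm with a two-finger parallel gripper is mounted at the origin on the work surface. World frame = base frame: x ahead of the robot, y to its left, z up, the work surface at z = 0. Lengths are in m, angles in rad, forces in N, time in s.
With the tool pointing down it reaches from about 0.325 to 0.9 m from the base axis. Payload 6.1 kg.
Tool frame: the origin (TCP) lies at the very end of the fingers, on their centre line; the grasp point (between the pads) lies 19 mm behind it; x points along the fingers, y is the direction in which the jaws open and shut, and the axes are right-handed (so a half turn about x gives the same grasp; the last joint's range is limited). The gripper opens to 87 mm and grips with 3 to 60 N. Pads are 19 mm wide; open, the fingers measure 117 mm over their backs; the gripper's body (75 mm by 190 mm) begins 51 mm behind the grasp point.
Start: joints at [-1.313, 0.22, 1.526, -0, 1.395, -0.126], TCP at [0.234, -0.58, 0.223] pointing down, gripper open.
Joint ranges: [-2.98, 2.98], [-0.91, 2.08], [0.09, 2.57], [-1.24, 4.39], [0.2, 2.65], [-2.68, 2.68]. Speed limits (rad/s): [2.57, 2.57, 3.01, 3.14, 3.14, 3.14].

## Interface

Orientations are given as a unit quaternion [x, y, z, w].
In Python, from rig import sensors, imaging, workorder gives the robot as it stands. The module is installed in compiled form; this text tells all that it offers.
- The arm moves only by the shell command python3 -m creep 'ROWS'. ROWS is JSON, a list that holds one entry, the list of rows, each a list of 7 numbers: the shift along the tool's x, y, z as a fraction of full scale, then the turn, a rotation vector about the tool's x, y, z as a fraction of full scale, then the closure, from -1 (fully open) to 1 (shut). A call has 1 to 8 rows; each row is the pose to reach, as a shift and turn from the pose commanded when the call began, along the tool's axes at that moment; what a row does not reach only later rows make up. Full scale, the value 1, is 50 cm for a shift and 1.5 rad for a turn. A row lasts 1/10 s, in which the tool goes at most 50 mm and 8.59 degrees, less where a joint would pass 70% of its speed; a pose out of reach is approached as far as the arm can. A call with a number of a shift or a turn outside -1 to 1 is refused whole. A call with a gripper value outside its range is refused whole. The fingers move at their own pace and stop on an object; the grip force is fixed at half the most. Time passes only in rows, so rows that repeat a pose let the fingers close. It gives the time, the measured TCP pose, the force and the opening at its end, in the units of the state.
- sensors.observe(): the state, without advancing time (a new reading comes with each control period).
- imaging.snapshot(name): name is "scene" or "top" or "wrist"; returns the picture (400x640x3 uint8, red, green, blue); there is no depth.
- imaging.get_calibration(name): a dict with "K" (3x3 intrinsics, pixels), "extrinsics" (4x4, takes a point from camera to world coordinates); the wrist camera has in their place "tool_from_camera" (4x4, takes a point from camera to tool coordinates, whose origin is the TCP and whose axes are the tool frame's). Camera axes: x right, y up, looking along -z (the intrinsics and any distortion apply to the point x, -y, -z); pixel columns grow to the right and rows downward; lengths in m; the calibration is good to about 2 mm. A picture is of the moment at which its call begins: read the wrist's pose just before it. get_calibration takes no time and is no camera call.
- workorder.job_done(): hands the job in, once; it reports no verdict.
The state is a dict: "time_s": time; "joint_positions": joint angles; "dq": joint speeds; "joint_torque": joint torques, N m; "tool_pos": TCP position; "ee_rot": TCP orientation; "contact_force": force on the tool from outside, world axes, zero at the start; "ft_torque": the same for the moment, N m; "finger_gap": opening from 0.0 (shut) to 1.0 (fully open).
Only numpy, scipy, OpenCV 4.12 (cv2) and the standard library are available. Lean on these libraries where they do the work, as an engineer would, in place of code of your own. Each camera call takes 0.05 s, during which the arm holds its last target.

## Task

The die-cast box lid lies flat side up on the low part of the laser-marking jig and its inside has to be marked next. Never lifting it off the jig, push it with the fingertips against the edge of the raised plate until it tips up on that edge and flips over, hollow side up, onto the raised plate; then push it on across the plate until its long edge lies flush against the stop bar at the back. Leave everything else on the table where it is.

Things in the scene. Friction and masses are not known exactly. Their poses are not given: they have to be found in the camera images.
- jig: fixed marking jig. Origin on the table (z = 0) under the middle of the raised plate's front edge; x points from the low part over the raised plate to the stop bar, y left along that edge, z up. Low part: aluminium tooling plate with a grid of small dark holes, 12 mm thick (top at z = 12 mm), x from -155 to 125 mm, y from -180 to 180 mm
- step_edge (a point): middle of the top front edge of the raised steel plate, at x = 0, y = 0, z = 22 mm in the jig's frame. The raised plate is 10 mm thick on top of the low part (top at z = 22), x from 0 to 125, y from -110 to 110; its front face at x = 0 is a plain upright step
- stop_face (a point): middle of the stop bar's front face where it meets the raised plate, at x = 95, y = 0, z = 22 mm in the jig's frame. The bar is dark steel, 28 mm wide, 10 mm high above the raised plate and as long as it (y from -110 to 110); three screw heads stand 5 mm above it
- lid: loose aluminium lid, 60 to 130 g: a shallow pan 66 mm along its x, 104 mm along its y, 9 mm thick. Origin: centre of the rim plane (hollow side); z points from the hollow to the flat side: up at the start, down once flipped. Flat side: thin engraved frame, four screw holes; hollow 5.5 mm deep, rim 5 mm wide. Starts on the low part, 7 to 45 mm from the step, up to 11 degrees off square
- lid_mid (a point): the middle of the lid, half way through its thickness. With the lid hollow side up on the raised plate and flush with the stop bar it is at x = 62, z = 26.5 in the jig's frame. Stood on edge against the step, flat side to it, the lid stays up by itself; tipped some 12 degrees further it falls over onto the raised plate
- lid_edge_a (a point): middle of the lid's long side face at its +x, 33 mm from the lid's middle, half way through the thickness (the long edge that faces the step at the start)
- lid_edge_b (a point): middle of the opposite long side face, at the lid's -x (the long edge away from the step at the start). With the lid square against the step, fingertips pressed on this 9 mm high face with about 10 N and moved up and round in an arc about the far edge carry it up by friction; a weaker push slips
- bearing: bystander: loose steel ring, 42 mm across, 12 mm high, on the low plate beside the right-hand (-y) end of the raised plate. Origin: centre of its underside
- gauge: bystander: loose brass focus gauge, a round foot 28 mm across with a stem, 44 mm high, standing on the left side of the low part. Origin: centre of its underside
- case: bystander: loose open die-cast box, 66 x 104 x 42 mm, on the table left of the jig. Origin: centre of its underside
- driver: bystander: loose screwdriver, 190 mm long, on the table right of the jig, lying roughly along the jig's x. Origin under its middle
- spray: bystander: white spray bottle, 62 mm across, 176 mm high, on the table well to the right. Origin: centre of its underside
- caliper: bystander: caliper, 235 mm long, lying on the table well to the left. Origin under the middle of its beam
- tape_roll: bystander: roll of tape, 96 mm across, 24 mm high, on the table well to the right, beyond the spray bottle. Origin: centre of its underside
Not all that is in view belongs to the job. There is more than one size of the lid; the one meant has the size given above.

How it is judged:
On the way, in this order (a step that is already met when the one before it is completed fails the run):
1. the lid is tipped up more than 50 degrees with its lower long edge at the foot of the step (angle between lid's own z axis and vertical between 0.87 and 2.2 rad and ((x of lid_edge_a in the frame of jig between -0.035 and 0.01 m and z of lid_edge_a in the frame of jig below 0.032 m) or (x of lid_edge_b in the frame of jig between -0.035 and 0.01 m and z of lid_edge_b in the frame of jig below 0.032 m))), for 0.05 s.
2. the lid lies hollow side up on the raised plate (angle between lid's own z axis and vertical above 3.04 rad and z of lid_mid in the frame of jig between 0.024 and 0.0295 m), for 0.2 s.
At the end, for the whole second after the job is handed in: The lid lies at rest, hollow side up, flat on the raised plate (tilted less than 6 degrees), wholly on it sideways (within 60 mm of its centre line), its long edge flush with the stop bar: gap at most 3.5 mm, out of square by less than 3 degrees (all of step 2 and linear speed of lid below 0.01 m/s and angular speed of lid below 0.05 rad/s and x of lid_mid in the frame of jig between 0.0585 and 0.0645 m and y of lid_mid in the frame of jig between -0.06 and 0.06 m and angle between the x axis of lid and the x axis of jig, either way round below 0.05 rad); the robot touches nothing.
It fails at once if the lid is lifted or carried: both its long edges more than 28 mm above the low plate (z of each of lid_edge_a, lid_edge_b in the frame of jig above 0.04 m).
It fails at once if something else on the jig or the table is shifted by more than 15 mm (distance of any of bearing, gauge, case, driver, spray, caliper, tape_roll from where it was at the start of the episode above 0.015 m).
It also fails if it takes over 62 s, if anything falls off the work surface, if the arm or the gripper's body presses on something with over 40 N, if the wrist force passes 120 N, or if a joint passes its speed limit or range.

## Working session

There is one attempt and no reset: what is moved stays moved. The work goes in short steps, Python scripts to look and compute and a shell command to move; the robot and the scene stay as the last step left them, time stands still between calls to the robot, and variables do not carry over. Pictures are saved under pics/ and viewed, and the job is handed in when it is done.

```bash
mkdir -p pics; ls
python3 - <<'E'
from rig import sensors, imaging
import cv2, numpy as np
s=sensors.observe(); print(s)
np.set_printoptions(precision=4,suppress=True)
for n in ("scene","top","wrist"):
    im=imaging.snapshot(n); cv2.imwrite(f"pics/{n}0.png",im[:,:,::-1]); print(n,imaging.get_calibration(n))
E
```

```text
pics
{'time_s': 0.0, 'joint_positions': array([-1.31308508e+00,  2.21222351e-01,  1.52762330e+00,  3.93143587e-06,
        1.39473874e+00, -1.26075218e-01]), 'dq': array([ 0.00186812,  0.00032294,  0.00101992,  0.00031958, -0.00186806,
        0.00029281]), 'joint_torque': array([ 3.39001752e-03, -4.94602954e+01, -3.87374425e+01,  7.02487654e-02,
        5.69834362e-02, -1.16455781e-04]), 'tool_pos': array([ 0.23386897, -0.57890473,  0.22143317]), 'ee_rot': array([-0.69408253, -0.13556024,  0.69417243, -0.13415473]), 'contact_force': array([-0.08306313, -0.4201556 , -0.47657637]), 'ft_torque': array([-0.00581873, -0.00837827,  0.03184597]), 'finger_gap': 0.9973283407848725}
scene {'K': array([[453.7806,   0.    , 319.7028],
       [  0.    , 453.7806, 201.134 ],
       [  0.    ,   0.    ,   1.    ]]), 'extrinsics': array([[-0.6489, -0.5493,  0.5265,  1.3475],
       [ 0.7609, -0.4678,  0.4497,  0.75  ],
       [-0.0008,  0.6924,  0.7215,  1.2183],
       [ 0.    ,  0.    ,  0.    ,  1.    ]])}
top {'K': array([[459.6226,   0.    , 321.9864],
       [  0.    , 459.6226, 205.4083],
       [  0.    ,   0.    ,   1.    ]]), 'extrinsics': array([[ 0.001 ,  0.9904, -0.1381,  0.3014],
       [-0.9999,  0.0028,  0.013 ,  0.0359],
       [ 0.0133,  0.1381,  0.9903,  1.5697],
       [ 0.    ,  0.    ,  0.    ,  1.    ]])}
wrist {'K': array([[353.0852,   0.    , 324.6192],
       [  0.    , 353.0852, 203.739 ],
       [  0.    ,   0.    ,   1.    ]]), 'tool_from_camera': array([[ 0.0003,  0.2838, -0.9589, -0.162 ],
       [ 1.    ,  0.0001,  0.0003,  0.001 ],
       [ 0.0002, -0.9589, -0.2838, -0.0778],
       [ 0.    ,  0.    ,  0.    ,  1.    ]])}
```

View pics/top0.png

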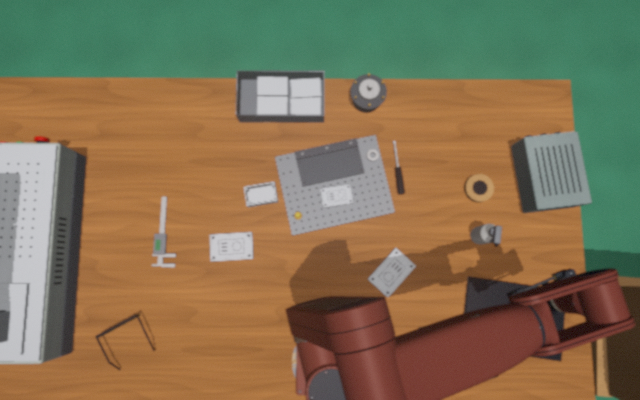

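View pics/scene0.png

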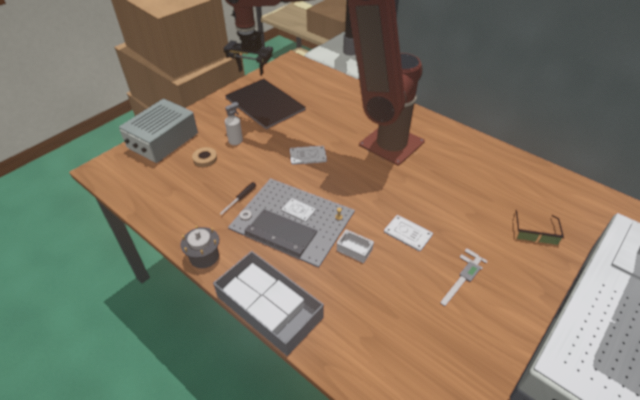

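View pics/wrist0.png

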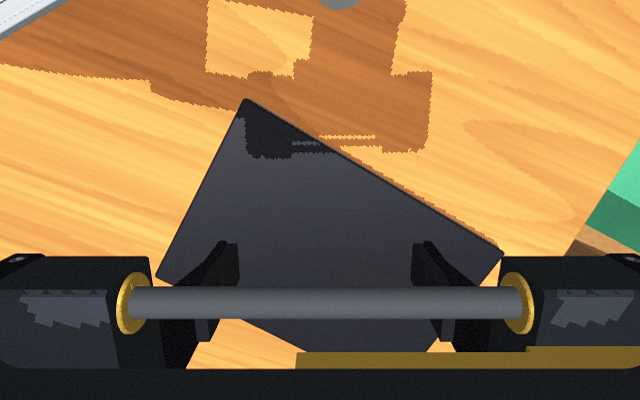

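The top view shows the jig around (335,185), the lid at (336,196) on it, the dark raised part above it, the bearing at (373,155), the gauge at (297,215) and the case at (260,194). I'll zoom in on the jig next.

Run:
```python
import cv2
im=cv2.imread("pics/top0.png")[125:245,265:405]
cv2.imwrite("pics/topz.png",cv2.resize(im,None,fx=5,fy=5,interpolation=cv2.INTER_CUBIC))
im=cv2.imread("pics/scene0.png")[170:270,220:370]
cv2.imwrite("pics/scz.png",cv2.resize(im,None,fx=5,fy=5,interpolation=cv2.INTER_CUBIC))
```

```text
(no output)
```

View pics/topz.png

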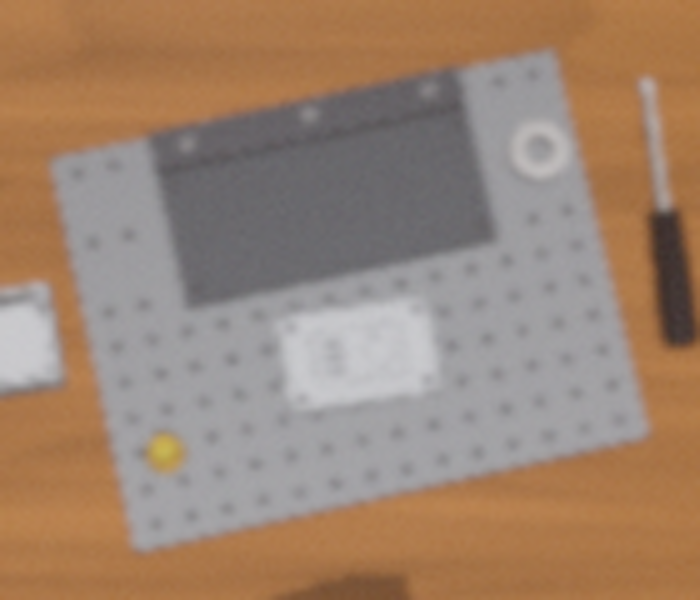

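View pics/scz.png

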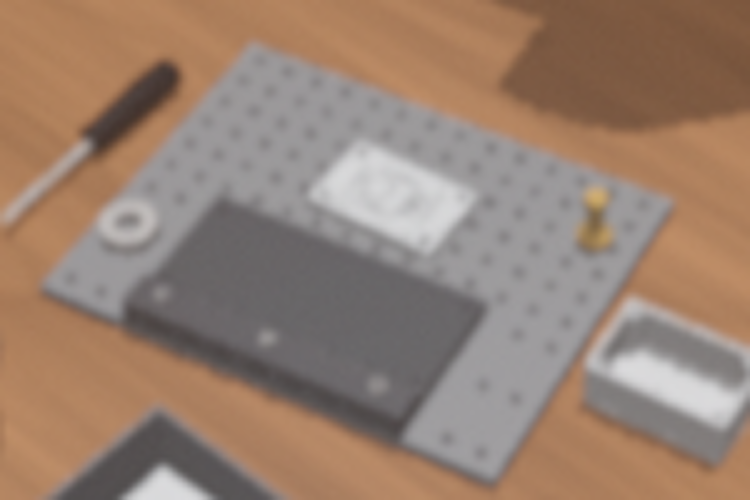

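```bash
cat > h.py <<'E'
import numpy as np, cv2
from scipy.spatial.transform import Rotation as R
from scipy.optimize import least_squares
from rig import sensors, imaging
np.set_printoptions(precision=4,suppress=True)
def campose(n,s=None):
    c=imaging.get_calibration(n)
    if n=="wrist":
        T=np.eye(4);T[:3,:3]=R.from_quat(s["ee_rot"]).as_matrix();T[:3,3]=s["tool_pos"]
        return c["K"],T@c["tool_from_camera"]
    return c["K"],c["extrinsics"]
def proj(P,K,E):
    q=(np.atleast_2d(P)-E[:3,3])@E[:3,:3]
    return np.c_[K[0,0]*q[:,0]/-q[:,2]+K[0,2],K[1,1]*-q[:,1]/-q[:,2]+K[1,2]]
def unproj(uv,z,K,E):
    uv=np.atleast_2d(np.asarray(uv,float))
    d=np.c_[(uv[:,0]-K[0,2])/K[0,0],-(uv[:,1]-K[1,2])/K[1,1],-np.ones(len(uv))]@E[:3,:3].T
    return E[:3,3]+d*((z-E[2,3])/d[:,2])[:,None]
def pose2(x,y,a):
    T=np.eye(4);T[:2,:2]=[[np.cos(a),-np.sin(a)],[np.sin(a),np.cos(a)]];T[:2,3]=x,y;return T
E
python3 - <<'E'
from h import *
K,E=campose("top")
z=lambda l:np.array([265,125])+(np.array(l)+.5)/5-.5
J=np.array([[-155,180,12],[-155,-180,12],[125,-180,12],[125,180,12],[0,110,22],[0,-110,22]])/1e3
px=z([[137,548],[648,436],[555,52],[54,160],[188,305],[495,240]])
f=lambda p:(proj(J@pose2(*p)[:3,:3].T+[p[0],p[1],0],K,E)-px).ravel()
r=least_squares(f,[.6,0,.1]);print(r.x,np.degrees(r.x[2]),r.fun.reshape(-1,2))
L=unproj(z([[277,318],[430,298],[440,388],[298,408]]),.021,K,E)
Tj=pose2(*r.x); Lj=(np.c_[L[:,:2],L[:,2]*0,np.ones(4)])@np.linalg.inv(Tj).T
print(Lj[:,:2]*1e3,Lj[:,:2].mean(0)*1e3)
for a,b in((0,1),(1,2),(2,3),(3,0)):print(np.linalg.norm(Lj[a]-Lj[b]))
for n,p,h in(("gauge",[165,460],.012),("bearing",[540,150],.024)):
    print(n,(np.linalg.inv(Tj)@np.r_[unproj(z([p]),h,K,E)[0],1])[:2])
E
```

```text
[ 0.6084 -0.0235  0.2194] 12.572669131320026 [[-0.4439  0.5562]
 [ 0.3304  0.2786]
 [-0.0576 -0.3913]
 [-0.6286 -0.5876]
 [-0.1804  0.2827]
 [ 0.985  -0.2185]]
[[-20.859   51.6525]
 [-29.7623 -53.796 ]
 [-91.9811 -46.4231]
 [-84.6036  51.1304]] [-56.8015   0.6409]
0.1058237010682261
0.06265412979017443
0.09783210347124262
0.06374679545809166
gauge [-0.0989  0.147 ]
bearing [ 0.0547 -0.1511]
```

```bash
cat >> h.py <<'E'
JIG=[0.6084,-0.0235,0.2194]
def Tjig(): return pose2(*JIG)
def toolR(p,yaw=0):  # jig-frame target: tool x=(sin p,0,-cos p), y=jig y turned by yaw (deg)
    p=np.radians(p)
    Rm=np.c_[[np.sin(p),0,-np.cos(p)],[0,1,0],[np.cos(p),0,np.sin(p)]]
    return Tjig()[:3,:3]@R.from_euler('z',yaw,degrees=True).as_matrix()@Rm
def row(pj,p,yaw=0,s=None,cmd=None):
    """row from commanded pose cmd=(pos,R) (default: measured) to jig xyz(mm) pj, pitch p"""
    if cmd is None:
        s=s or sensors.observe(); cmd=(s["tool_pos"],R.from_quat(s["ee_rot"]).as_matrix())
    g=(Tjig()@np.r_[np.array(pj)/1e3,1])[:3]
    d=cmd[1].T@(g-cmd[0]); rv=R.from_matrix(cmd[1].T@toolR(p,yaw)).as_rotvec()
    return np.r_[d/.5,rv/1.5]
def st(s=None):
    s=s or sensors.observe()
    q=np.linalg.inv(Tjig())@np.r_[s["tool_pos"],1]; M=Tjig()[:3,:3].T@R.from_quat(s["ee_rot"]).as_matrix()
    print("t",round(s["time_s"],2),"jig mm",q[:3]*1e3,"pitch",np.degrees(np.arctan2(M[0,0],-M[2,0])),"yaw",np.degrees(np.arctan2(-M[0,1],M[1,1])),"F jig",Tjig()[:3,:3].T@s["contact_force"],"gap",s["finger_gap"])
E
python3 - <<'E'
from h import *
st()
K,E=campose("top"); print(unproj([[487,233],[480,187],[400,165],[260,194]],.0,K,E))
print(row([-110,0,200],0)); s=sensors.observe(); print(R.from_quat(s["ee_rot"]).as_matrix())
E
```

```text
t 0.15 jig mm [-486.4508 -460.7387  221.6715] pitch -0.003203351522290936 yaw -170.5822948617733 F jig [ 0.3309 -0.1765 -0.3384] gap 0.9985337579497984
[[ 0.4262 -0.5519  0.    ]
 [ 0.5866 -0.5352  0.    ]
 [ 0.6639 -0.2576  0.    ]
 [ 0.5595  0.2295  0.    ]]
[ 0.0447 -0.7858 -0.8935 -1.9848 -0.0015 -0.0001]
[[-0.0004  0.3744 -0.9273]
 [ 0.0015 -0.9273 -0.3744]
 [-1.     -0.0015 -0.0002]]
```

```bash
python3 -m creep '[[[-0.1,-0.1,-0.1,-0.1,0,0,-1],[-0.1,-0.52,-0.6,-0.75,0,0,0],[-0.1,-0.52,-0.6,-0.75,0,0,0],[-0.1,-0.52,-0.6,-0.75,0,0,0],[-0.1,-0.52,-0.6,-0.75,0,0,0],[-0.1,-0.52,-0.6,-0.75,0,0,0],[-0.1,-0.52,-0.6,-0.75,0,0,0],[-0.1,-0.52,-0.6,-0.75,0,0,0]]]'; python3 -c "
from h import *
st();print(row([-110,0,200],0),sensors.observe()['joint_positions'])"
```

```text
time_s: 0.95
tool_pos: [0.412, -0.2303, 0.2722]
ee_rot: [0.514, 0.485, -0.514, 0.486]
contact_force: [1.0, -0.5, 0.4]
finger_gap: 0.519
t 0.95 jig mm [-236.6612 -159.0655  272.1809] pitch 0.010063876444716775 yaw -105.84478422014772 F jig [ 0.8528 -0.6655  0.4256] gap 0.518991495455302
[ 0.1444  0.1568 -0.3752 -1.2316  0.0002 -0.    ] [-0.6769 -0.1846  1.8443  0.0001  1.4816 -0.6198]
```

```bash
python3 -m creep '[[[0.14,0.157,-0.375,-0.75,0,0,0],[0.14,0.157,-0.375,-0.75,0,0,0],[0.14,0.157,-0.375,-0.75,0,0,0],[0.14,0.157,-0.375,-0.75,0,0,0],[0.14,0.157,-0.375,-0.75,0,0,0],[0.14,0.157,-0.375,-0.75,0,0,0],[0.14,0.157,-0.375,-0.75,0,0,0],[0.14,0.157,-0.375,-0.75,0,0,0]]]'; python3 -c "
from h import *
st();print(row([-110,0,200],0),sensors.observe()['joint_positions'])"
```

```text
time_s: 1.75
tool_pos: [0.5014, -0.0494, 0.2016]
ee_rot: [0.176, 0.685, -0.176, 0.685]
contact_force: [-0.6, -0.1, 0.4]
finger_gap: 0.498
t 1.75 jig mm [-110.0924   -2.0133  201.6483] pitch -0.05076296925780916 yaw -41.31489986423251 F jig [-0.578   0.0721  0.3641] gap 0.4976279785971524
[ 0.0033  0.0031 -0.0025 -0.4807 -0.0007 -0.0001] [-0.2549 -0.0552  1.8596 -0.      1.3382 -1.324 ]
```

```bash
python3 -m creep '[[[0,0,0,-0.48,0,0,0],[0,0,0,-0.48,0,0,0],[0,0,0,-0.48,0,0,0],[0,0,0,-0.48,0,0,0],[0,0,0,-0.48,0,0,0],[0,0,0,-0.48,0,0,0],[0,0,0,-0.48,0,0,0]]]'; python3 -c "
from h import *
st();print(sensors.observe()['joint_positions'])
s=sensors.observe();np.save('w1.npy',np.r_[s['tool_pos'],s['ee_rot']]);cv2.imwrite('pics/w1.png',imaging.snapshot('wrist')[:,:,::-1])"
```

```text
time_s: 2.45
tool_pos: [0.5015, -0.0499, 0.2019]
ee_rot: [-0.074, 0.703, 0.074, 0.703]
contact_force: [0.6, 0.1, 0.2]
finger_gap: 0.501
t 2.45 jig mm [-110.1164   -2.4891  201.9479] pitch -0.01741647112483015 yaw -0.6022777998591298 F jig [ 0.5847 -0.0418  0.1976] gap 0.5011396676961248
[-0.2558 -0.0557  1.8595  0.      1.3381 -2.0355]
```

View pics/w1.png

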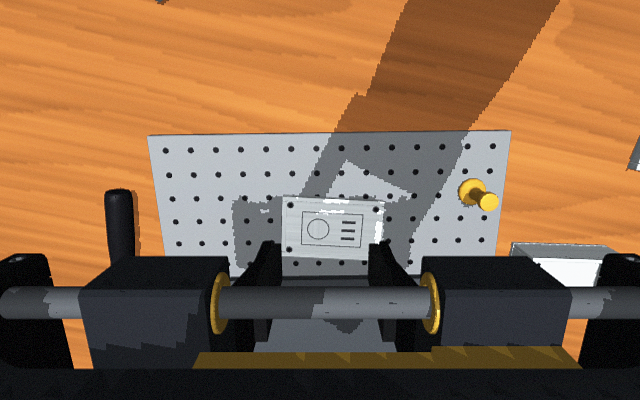

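The wrist view has jig −x at the top. The front edge of the plate runs from (149,136) to (510,131), and the lid sits at about (333,230). I'll zoom in and refine these.

Run:
```python
import cv2
im=cv2.imread("pics/w1.png")[180:290,255:415]
cv2.imwrite("pics/w1z.png",cv2.resize(im,None,fx=5,fy=5,interpolation=cv2.INTER_CUBIC))
```

```text
(no output)
```

View pics/w1z.png

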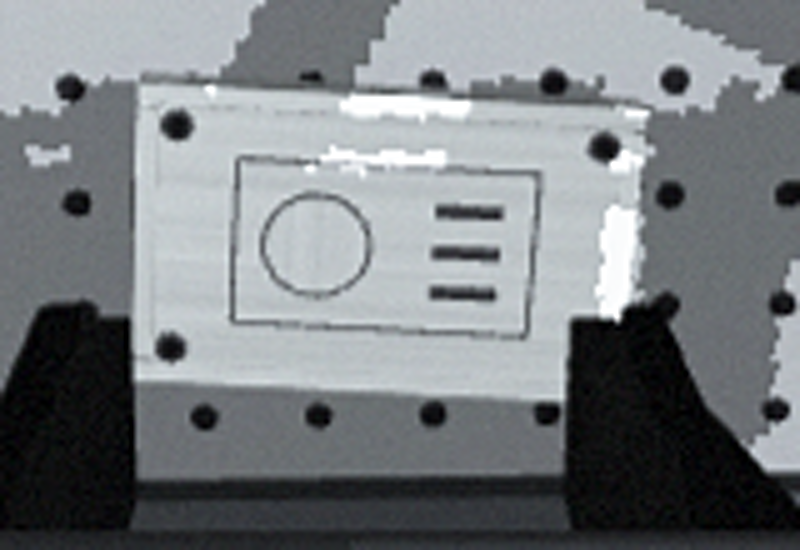

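Run:
```python
from h import *
a=np.load('w1.npy');K,E=campose("wrist",dict(tool_pos=a[:3],ee_rot=a[3:]))
z=lambda l:np.array([255,180])+(np.array(l)+.5)/5-.5
px=np.array([[149,136],[510,131]]); z2=z([[140,482],[565,478]])
# line-based step foot + corner fit
J=np.array([[-155,-180,12],[-155,180,12]])/1e3
def f(p):
    r=(proj(J@pose2(*p)[:3,:3].T+[p[0],p[1],0],K,E)-px).ravel()
    q=unproj(z2,.012,K,E); q=(np.c_[q,np.ones(2)]@np.linalg.inv(pose2(*p)).T)[:,0]
    return np.r_[r,q*1000]
r=least_squares(f,[.6084,-.0235,.2194]);print(r.x,r.fun)
for T in(Tjig(),pose2(*r.x)):
    q=unproj(z([[138,84],[650,104],[136,382],[565,402]]),.021,K,E)
    q=(np.c_[q[:,:2],np.zeros(4),np.ones(4)]@np.linalg.inv(T).T)[:,:2]*1e3;print(q)
    print(np.degrees(np.arctan2(-(q[1]-q[0])[0],(q[1]-q[0])[1])),np.degrees(np.arctan2(-(q[3]-q[2])[0],(q[3]-q[2])[1])))
```

```text
[ 0.6074 -0.0217  0.222 ] [-2.818   0.1158  2.8029  0.1553 -0.4311 -0.1355]
[[-94.6864 -46.28  ]
 [-89.3707  56.9946]
 [-29.2279 -49.6477]
 [-23.5827  41.3961]]
-2.946471376470748 -3.5480856132106946
[[-94.2181 -48.0159]
 [-88.6391  55.2447]
 [-28.7684 -51.5506]
 [-22.891   39.4786]]
-3.092610986453941 -3.694225223193969
```

```bash
sed -i 's/^JIG=.*/JIG=[0.608,-0.0225,0.2207]/' h.py; python3 -c "
from h import *
st();print(row([-122,3,60],5));print(row([-122,3,16],5));print(row([-118,3,15.5],5))"
```

```text
t 2.5 jig mm [-109.9172   -3.4392  201.9929] pitch -0.012956678194423372 yaw -0.6558628117569463 F jig [-0.1619 -0.5065 -0.2048] gap 0.4966336081842668
[ 0.284   0.0126 -0.0242 -0.0076 -0.0583  0.0002]
[ 0.372   0.0126 -0.0242 -0.0076 -0.0583  0.0002]
[ 0.373   0.0126 -0.0162 -0.0076 -0.0583  0.0002]
```

```bash
python3 -m creep '[[[0.284,0.0126,-0.024,-0.0076,-0.058,0,0],[0.284,0.0126,-0.024,-0.0076,-0.058,0,0],[0.284,0.0126,-0.024,-0.0076,-0.058,0,0],[0.372,0.0126,-0.024,-0.0076,-0.058,0,0],[0.372,0.0126,-0.024,-0.0076,-0.058,0,0],[0.372,0.0126,-0.024,-0.0076,-0.058,0,0]]]'; python3 -c "
from h import *
st();print(row([-100,3,15.5],5));s=sensors.observe();cv2.imwrite('pics/sc1.png',cv2.resize(imaging.snapshot('scene')[150:280,200:400,::-1],None,fx=4,fy=4,interpolation=2))"
```

```text
time_s: 3.1
tool_pos: [0.4884, -0.0463, 0.0156]
ee_rot: [-0.075, 0.672, 0.081, 0.732]
contact_force: [-0.9, -0.2, 0.1]
finger_gap: 0.496
t 3.1 jig mm [-121.8708    2.9018   15.6048] pitch 4.932113067785665 yaw 0.04404328950733389 F jig [-0.9065 -0.0483  0.0982] gap 0.4962490322669692
[ 0.004   0.0002  0.0436  0.0005 -0.0008 -0.0002]
```

View pics/sc1.png

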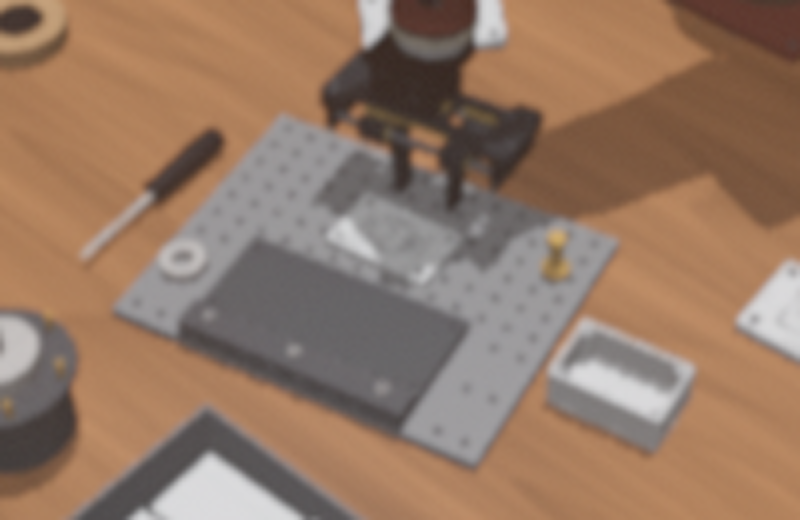

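```bash
python3 -m creep '[[[0.002,0,0.01,0,0,0,0],[0.003,0,0.02,0,0,0,0],[0.003,0,0.03,0,0,0,0],[0.004,0,0.04,0,0,0,0],[0.005,0,0.05,0,0,0,0],[0.006,0,0.06,0,0,0,0],[0.007,0,0.07,0,0,0,0],[0.008,0,0.08,0,0,0,0]]]'; python3 -c "
from h import *
st()"
```

```text
time_s: 3.95
tool_pos: [0.5281, -0.0373, 0.0156]
ee_rot: [-0.076, 0.672, 0.082, 0.733]
contact_force: [-1.8, -0.8, 1.0]
finger_gap: 0.499
t 3.95 jig mm [-81.2183   3.0812  15.5629] pitch 4.972789860581143 yaw 0.16614105352452174 F jig [-1.9612 -0.3518  0.9754] gap 0.4993441387951922
```

```bash
python3 -m creep '[[[0,0,0.004,0,0,0,0],[0.001,0,0.008,0,0,0,0],[0.001,0,0.008,0,0,0,0]]]'; python3 -m creep '[[[0,0,0.002,0,0,0,0],[0,0,0.004,0,0,0,0]]]'; python3 -c "
from h import *
st()"
```

```text
time_s: 4.25
tool_pos: [0.531, -0.0365, 0.0152]
ee_rot: [-0.076, 0.672, 0.082, 0.732]
contact_force: [-3.8, -0.7, 2.7]
finger_gap: 0.498
time_s: 4.45
tool_pos: [0.5313, -0.0364, 0.015]
ee_rot: [-0.076, 0.673, 0.082, 0.731]
contact_force: [-12.8, -4.5, 8.7]
finger_gap: 0.497
t 4.45 jig mm [-77.9176   3.2494  15.0389] pitch 4.687842414178846 yaw 0.198342232889529 F jig [-13.471   -1.5757   8.7214] gap 0.49703994762075604
```

```bash
python3 -c "
from h import *
cv2.imwrite('pics/w2.png',imaging.snapshot('wrist')[:,:,::-1]);cv2.imwrite('pics/t2.png',cv2.resize(imaging.snapshot('top')[125:245,265:405,::-1],None,fx=5,fy=5,interpolation=2))
st()"
```

```text
t 4.55 jig mm [-77.9686   3.2287  15.0699] pitch 4.683996830158192 yaw 0.1937153637471963 F jig [-11.3722  -0.3342   8.0527] gap 0.4982355378271397
```

View pics/w2.png

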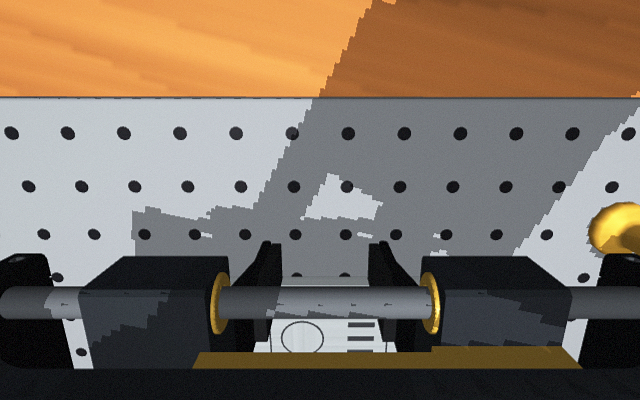

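View pics/t2.png

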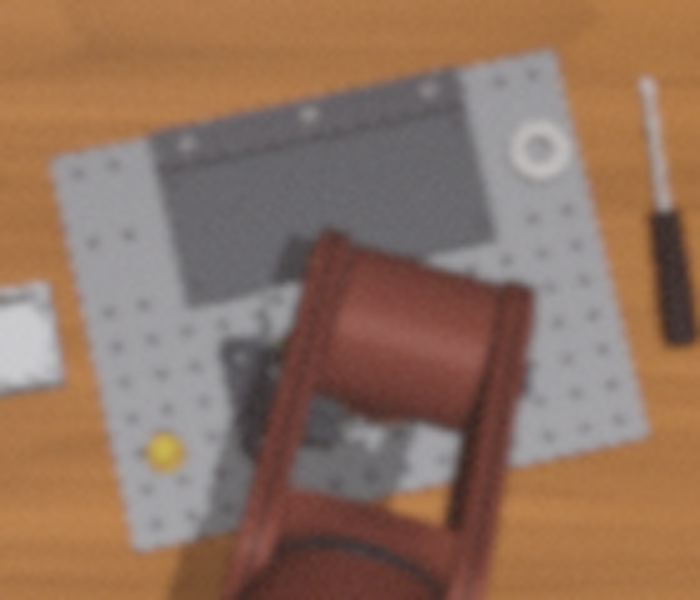

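```bash
cat >> h.py <<'E'
import json,os
def load(): d=json.load(open('cmd.json'));return np.array(d[0]),np.array(d[1])
def save(c): json.dump([list(c[0]),np.array(c[1]).tolist()],open('cmd.json','w'))
def adv(r):
    c=load();r=np.array(r,float); save((c[0]+c[1]@(r[:3]*.5),c[1]@R.from_rotvec(r[3:6]*1.5).as_matrix()))
def jc():
    c=load();q=np.linalg.inv(Tjig())@np.r_[c[0],1];M=Tjig()[:3,:3].T@c[1];print("cmd jig",q[:3]*1e3,np.degrees(np.arctan2(M[0,0],-M[2,0])))
def arc(ths,dl,xs=-2.5,h=4,p0=5,k=40/90,y=2.9,yaw=0):
    c=load()
    for t in ths:
        a=np.radians(t);p=p0-k*t;b=np.radians(p)
        C=np.array([xs-9*np.sin(a)-66*np.cos(a)+h*np.sin(a)+dl*np.cos(a),12+66*np.sin(a)+h*np.cos(a)-dl*np.sin(a)])-9.5*np.array([np.cos(b),np.sin(b)])
        r=row([C[0],y,C[1]],p,yaw,cmd=c); print(t,"["+",".join("%.4g"%v for v in np.round(r,4))+",0]")
E
python3 -c "
from h import *
g=(Tjig()@np.r_[-.07565,.0029,.0151,1])[:3]; save((g,toolR(4.93,0.05)))
jc();arc([0,1.5,3,4.5,6,7.5,9,10.5,12],3)"
```

```text
cmd jig [-75.65   2.9   15.1 ] 4.929998132047055
0 [-0,-0,0.0014,0.0006,-0.0008,-0.0001,0]
1.5 [-0.0035,-0,0.0014,0.0006,0.0069,-0,0]
3 [-0.0071,-0,0.0016,0.0006,0.0147,-0,0]
4.5 [-0.0105,-0,0.0018,0.0006,0.0225,-0,0]
6 [-0.014,-0,0.0022,0.0006,0.0302,-0,0]
7.5 [-0.0175,-0,0.0026,0.0006,0.038,-0,0]
9 [-0.0209,-0,0.0031,0.0006,0.0457,-0,0]
10.5 [-0.0243,-0,0.0037,0.0006,0.0535,-0,0]
12 [-0.0277,-0,0.0044,0.0006,0.0612,-0,0]
```

```bash
python3 -m creep '[[[0,0,0.0015,0,0,0,0],[-0.0035,0,0.0015,0,0.007,0,0],[-0.007,0,0.0016,0,0.015,0,0],[-0.0105,0,0.0018,0,0.0225,0,0],[-0.014,0,0.0022,0,0.03,0,0],[-0.0175,0,0.0026,0,0.038,0,0],[-0.021,0,0.0031,0,0.046,0,0],[-0.0243,0,0.0037,0,0.0535,0,0]]]'; python3 -c "
from h import *
adv([-0.0243,0,0.0037,0,0.0535,0])
st();jc();cv2.imwrite('pics/sc2.png',cv2.resize(imaging.snapshot('scene')[150:280,200:400,::-1],None,fx=4,fy=4,interpolation=2))"
```

```text
time_s: 5.35
tool_pos: [0.5314, -0.0362, 0.0265]
ee_rot: [-0.079, 0.703, 0.079, 0.703]
contact_force: [-7.6, -4.1, 2.0]
finger_gap: 0.497
t 5.35 jig mm [-77.7438   3.385   26.4959] pitch 0.01095203144403532 yaw 0.17190465628442936 F jig [-8.3399 -2.3737  1.9609] gap 0.49693475427552525
cmd jig [-74.851    2.9007  27.364 ] 0.3320135676565369
```

View pics/sc2.png

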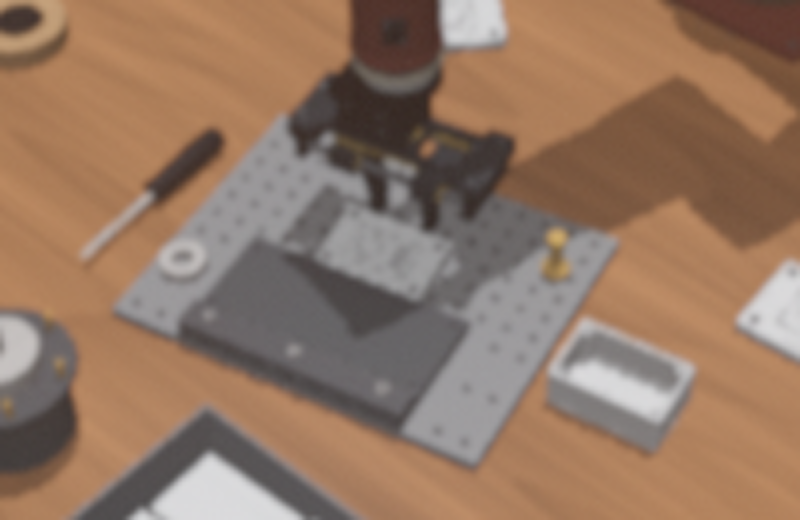

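```bash
python3 -c "
from h import *
arc([11,12.5,14.5,16.5,18.5,20.5,22.5,24.5],4.2)"
```

```text
11 [-0.0007,-0,0.0025,0.0006,0.0026,-0,0]
12.5 [-0.004,-0,0.0029,0.0006,0.0103,0,0]
14.5 [-0.0084,-0,0.0036,0.0006,0.0207,0,0]
16.5 [-0.0128,-0,0.0044,0.0006,0.031,0,0]
18.5 [-0.0171,-0,0.0054,0.0006,0.0414,0,0]
20.5 [-0.0214,-0,0.0066,0.0006,0.0517,0,0]
22.5 [-0.0256,-0,0.0079,0.0006,0.062,0,0]
24.5 [-0.0297,-0,0.0094,0.0006,0.0724,0,0]
```

```bash
python3 -m creep '[[[-0.0007,0,0.0025,0,0.0026,0,0],[-0.004,0,0.003,0,0.01,0,0],[-0.0084,0,0.0036,0,0.02,0,0],[-0.0128,0,0.0044,0,0.031,0,0],[-0.017,0,0.0054,0,0.041,0,0],[-0.0214,0,0.0066,0,0.052,0,0],[-0.0256,0,0.008,0,0.062,0,0],[-0.0297,0,0.0094,0,0.072,0,0]]]'; python3 -c "
from h import *
adv([-0.0297,0,0.0094,0,0.072,0])
st();jc();cv2.imwrite('pics/sc3.png',cv2.resize(imaging.snapshot('scene')[150:280,200:400,::-1],None,fx=4,fy=4,interpolation=2))
arc([26.5,28.5,30.5,32.5,34.5,36.5,38.5,40.5],4.2)"
```

```text
time_s: 6.2
tool_pos: [0.5345, -0.0355, 0.0414]
ee_rot: [-0.083, 0.741, 0.075, 0.662]
contact_force: [-11.8, -4.6, 2.8]
finger_gap: 0.498
t 6.2 jig mm [-74.5489   3.3648  41.3619] pitch -6.380599951570782 yaw 0.16730569303552928 F jig [-12.5133  -1.8946   2.7552] gap 0.4980501805355674
cmd jig [-70.2371   2.9047  42.241 ] -5.855928279060439
26.5 [-0.0042,-0,0.0011,0.0006,0.0107,0.0001,0]
28.5 [-0.0083,-0,0.0024,0.0006,0.0211,0.0001,0]
30.5 [-0.0124,-0,0.0039,0.0006,0.0314,0.0001,0]
32.5 [-0.0164,-0,0.0055,0.0006,0.0418,0.0001,0]
34.5 [-0.0204,-0,0.0072,0.0006,0.0521,0.0001,0]
36.5 [-0.0242,-0,0.0091,0.0006,0.0624,0.0001,0]
38.5 [-0.028,-0,0.0111,0.0006,0.0728,0.0001,0]
40.5 [-0.0317,-0,0.0133,0.0006,0.0831,0.0001,0]
```

View pics/sc3.png

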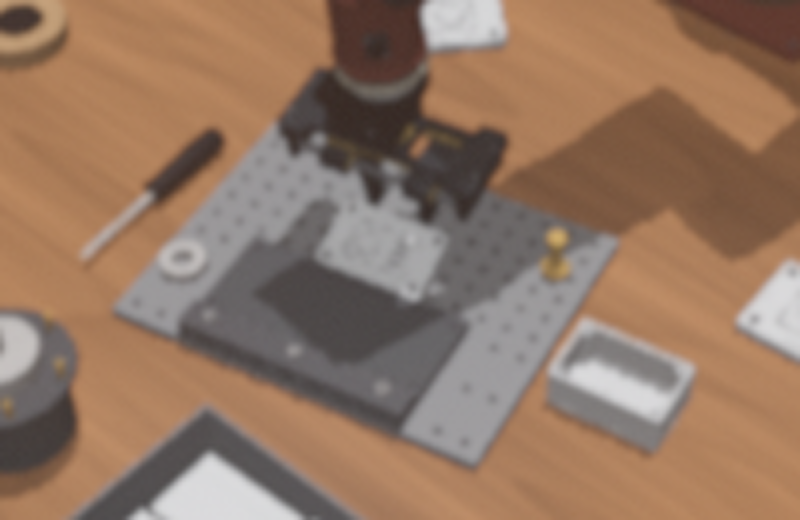

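```bash
python3 -m creep '[[[-0.0042,0,0.0011,0,0.011,0,0],[-0.0083,0,0.0024,0,0.021,0,0],[-0.0124,0,0.0039,0,0.031,0,0],[-0.0164,0,0.0055,0,0.042,0,0],[-0.0204,0,0.0072,0,0.052,0,0],[-0.0242,0,0.0091,0,0.062,0,0],[-0.028,0,0.0111,0,0.073,0,0],[-0.0317,0,0.0133,0,0.083,0,0]]]'; python3 -c "
from h import *
adv([-0.0317,0,0.0133,0,0.083,0])
st();jc()
arc([42.5,44.5,46.5,48.5,50.5,52.5,54.5,56.5],4.2)"
```

```text
time_s: 7.05
tool_pos: [0.5429, -0.0337, 0.0576]
ee_rot: [-0.087, 0.78, 0.069, 0.615]
contact_force: [-12.7, -3.1, 8.4]
finger_gap: 0.5
t 7.05 jig mm [-65.9493   3.3507  57.6305] pitch -13.505536847561448 yaw 0.14342407301150525 F jig [-13.07    -0.2838   8.3949] gap 0.499516725882818
cmd jig [-62.0047   2.9119  57.3298] -12.989250264506937
42.5 [-0.0038,-0,0.0019,0.0006,0.0105,0.0001,0]
44.5 [-0.0076,-0,0.0039,0.0006,0.0208,0.0001,0]
46.5 [-0.0113,-0,0.006,0.0006,0.0312,0.0001,0]
48.5 [-0.0149,-0,0.0083,0.0006,0.0415,0.0001,0]
50.5 [-0.0184,-0,0.0107,0.0006,0.0518,0.0002,0]
52.5 [-0.0218,-0,0.0132,0.0006,0.0622,0.0002,0]
54.5 [-0.0251,-0,0.0159,0.0006,0.0725,0.0002,0]
56.5 [-0.0283,-0,0.0187,0.0006,0.0829,0.0002,0]
```

```bash
python3 -m creep '[[[-0.0038,0,0.0019,0,0.0105,0,0],[-0.0076,0,0.0039,0,0.021,0,0],[-0.0113,0,0.006,0,0.031,0,0],[-0.0149,0,0.0083,0,0.0415,0,0],[-0.0184,0,0.0107,0,0.052,0,0],[-0.0218,0,0.0132,0,0.062,0,0],[-0.0251,0,0.0159,0,0.0725,0,0],[-0.0283,0,0.0187,0,0.083,0,0]]]'; python3 -c "
from h import *
adv([-0.0283,0,0.0187,0,0.083,0])
st();jc();cv2.imwrite('pics/sc4.png',cv2.resize(imaging.snapshot('scene')[150:280,200:400,::-1],None,fx=4,fy=4,interpolation=2))
arc([58.5,60.5,62.5,64.5,66.5,68.5,70.5,72.5],4)"
```

```text
time_s: 7.85
tool_pos: [0.5563, -0.0308, 0.0712]
ee_rot: [-0.091, 0.817, 0.063, 0.566]
contact_force: [-10.4, -0.7, 14.6]
finger_gap: 0.5
t 7.85 jig mm [-52.2814   3.2107  71.1549] pitch -20.495950425652527 yaw 0.12993625156845806 F jig [-10.2992   1.5786  14.6362] gap 0.4998973710795797
cmd jig [-49.7135   2.9226  69.0162] -20.12257254467955
58.5 [-0.0037,-0,0.0022,0.0005,0.0102,0.0002,0]
60.5 [-0.007,-0.0001,0.0049,0.0005,0.0206,0.0002,0]
62.5 [-0.0103,-0.0001,0.0077,0.0005,0.0309,0.0002,0]
64.5 [-0.0134,-0.0001,0.0106,0.0005,0.0412,0.0002,0]
66.5 [-0.0165,-0.0001,0.0137,0.0005,0.0516,0.0002,0]
68.5 [-0.0194,-0.0001,0.0169,0.0005,0.0619,0.0002,0]
70.5 [-0.0222,-0.0001,0.0202,0.0005,0.0723,0.0002,0]
72.5 [-0.025,-0.0001,0.0236,0.0005,0.0826,0.0002,0]
```

View pics/sc4.png

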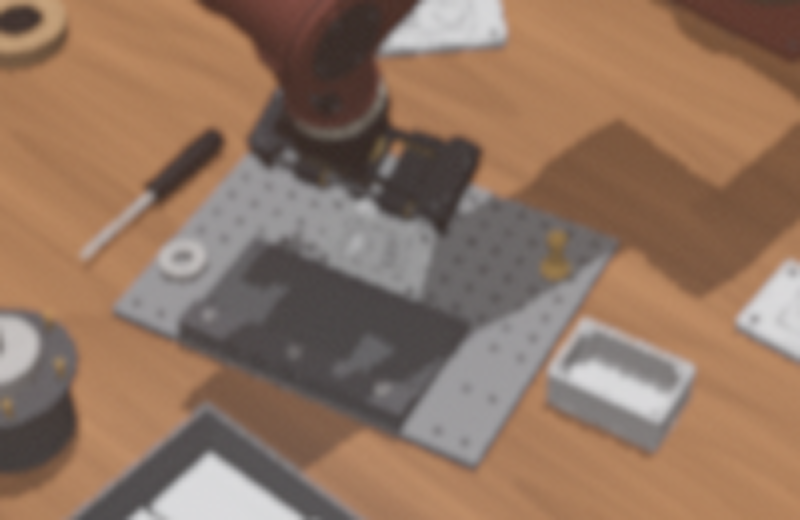

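```bash
python3 -m creep '[[[-0.0037,0,0.0022,0,0.0102,0,0],[-0.007,0,0.0049,0,0.0206,0,0],[-0.0103,0,0.0077,0,0.031,0,0],[-0.0134,0,0.0106,0,0.041,0,0],[-0.0165,0,0.0137,0,0.0516,0,0],[-0.0194,0,0.0169,0,0.062,0,0],[-0.0222,0,0.0202,0,0.0723,0,0],[-0.025,0,0.0236,0,0.0826,0,0]]]'; python3 -c "
from h import *
adv([-0.025,0,0.0236,0,0.0826,0])
st();jc()
arc([74.5,76.5,78.5,80.5,82.5,84.5,86.5,88.5],3.3)"
```

```text
time_s: 8.7
tool_pos: [0.5738, -0.027, 0.0801]
ee_rot: [-0.095, 0.849, 0.058, 0.517]
contact_force: [-4.8, -0.1, 14.7]
finger_gap: 0.502
t 8.7 jig mm [-34.3565   3.1067  80.1172] pitch -27.26471757511258 yaw 0.1408154845639288 F jig [-4.741   1.003  14.7301] gap 0.5022737777348376
cmd jig [-34.3334   2.9361  76.6936] -27.221517799443596
74.5 [-0.004,-0.0001,0.0022,0.0005,0.0104,0.0003,0]
76.5 [-0.0069,-0.0001,0.0055,0.0005,0.0207,0.0003,0]
78.5 [-0.0097,-0.0001,0.0089,0.0005,0.031,0.0003,0]
80.5 [-0.0124,-0.0001,0.0125,0.0005,0.0414,0.0003,0]
82.5 [-0.015,-0.0001,0.0161,0.0005,0.0517,0.0003,0]
84.5 [-0.0175,-0.0001,0.0199,0.0005,0.0621,0.0003,0]
86.5 [-0.0198,-0.0001,0.0238,0.0005,0.0724,0.0003,0]
88.5 [-0.022,-0.0001,0.0277,0.0005,0.0827,0.0003,0]
```

```bash
python3 -m creep '[[[-0.004,0,0.0022,0,0.0104,0,0],[-0.007,0,0.0055,0,0.0207,0,0],[-0.0097,0,0.0089,0,0.031,0,0],[-0.0124,0,0.0125,0,0.041,0,0],[-0.015,0,0.0161,0,0.0517,0,0],[-0.0175,0,0.02,0,0.062,0,0],[-0.0198,0,0.0238,0,0.0724,0,0],[-0.022,0,0.028,0,0.083,0,0]]]'; python3 -c "
from h import *
adv([-0.022,0,0.028,0,0.083,0])
st();jc();cv2.imwrite('pics/sc5.png',cv2.resize(imaging.snapshot('scene')[150:280,200:400,::-1],None,fx=4,fy=4,interpolation=2));cv2.imwrite('pics/t5.png',cv2.resize(imaging.snapshot('top')[125:245,265:405,::-1],None,fx=5,fy=5,interpolation=2))
arc([89.5,91,91,91],3.3)
arc([89.5,91,91,91],-15)"
```

```text
time_s: 9.5
tool_pos: [0.5921, -0.0229, 0.0833]
ee_rot: [-0.099, 0.878, 0.052, 0.465]
contact_force: [0.2, 2.0, 10.4]
finger_gap: 0.5
t 9.5 jig mm [-15.5966   3.1259  83.3072] pitch -34.203759957495514 yaw 0.1569997184509811 F jig [ 0.6414  1.9182 10.3963] gap 0.5000879910372693
cmd jig [-16.8522   2.9513  80.0713] -34.35484105929875
89.5 [-0.0013,-0.0001,0.0016,0.0005,0.0049,0.0003,0]
91 [-0.0032,-0.0001,0.0044,0.0005,0.0127,0.0003,0]
91 [-0.0032,-0.0001,0.0044,0.0005,0.0127,0.0003,0]
91 [-0.0032,-0.0001,0.0044,0.0005,0.0127,0.0003,0]
89.5 [-0.0313,-0.0001,-0.0194,0.0005,0.0049,0.0003,0]
91 [-0.0337,-0.0001,-0.0157,0.0005,0.0127,0.0003,0]
91 [-0.0337,-0.0001,-0.0157,0.0005,0.0127,0.0003,0]
91 [-0.0337,-0.0001,-0.0157,0.0005,0.0127,0.0003,0]
```

View pics/sc5.png

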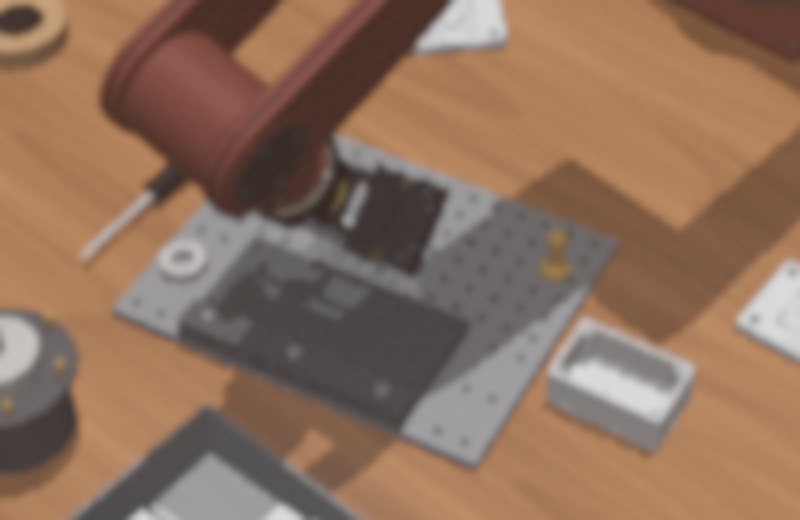

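View pics/t5.png

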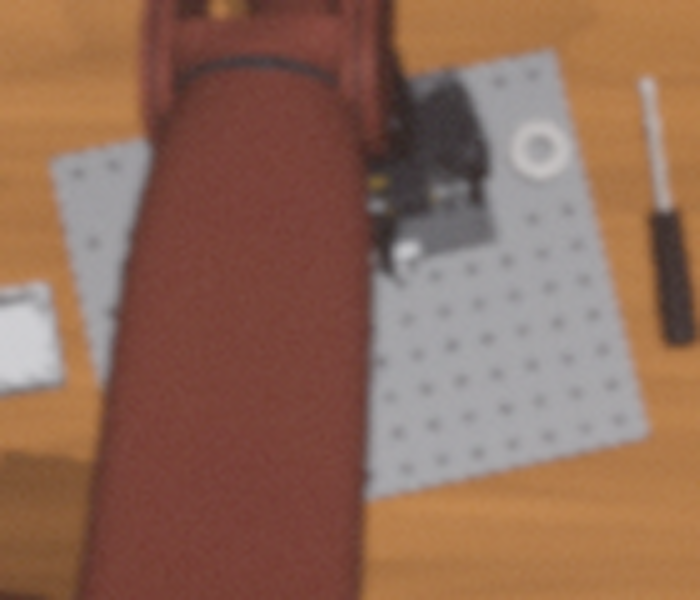

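```bash
python3 -c "
from h import *
c=load()
for a,p in(([-16.85,2.9,100],-34.35),([-16.85,2.9,120],-34.35),([-65,2.9,120],0),([-50,2.9,60],0)): print(np.round(row(a,p,cmd=c),4).tolist())"
```

```text
[-0.0329, -0.0001, -0.0225, 0.0005, -0.0001, 0.0003]
[-0.0659, -0.0001, -0.0451, 0.0005, -0.0001, 0.0003]
[-0.0116, -0.0, -0.1246, 0.0006, -0.3997, 0.0002]
[0.0706, -0.0, -0.0321, 0.0006, -0.3997, 0.0002]
```

```bash
python3 -m creep '[[[-0.008,0,-0.0055,0,0,0,0],[-0.02,0,-0.0135,0,0,0,0],[-0.066,0,-0.045,0,0,0,0],[-0.0116,0,-0.1246,0,-0.4,0,0],[-0.0116,0,-0.1246,0,-0.4,0,0],[-0.0116,0,-0.1246,0,-0.4,0,0],[-0.0116,0,-0.1246,0,-0.4,0,0],[-0.0116,0,-0.1246,0,-0.4,0,0]]]'; python3 -c "
from h import *
adv([-0.0116,0,-0.1246,0,-0.4,0])
st();jc();s=sensors.observe();cv2.imwrite('pics/w6.png',imaging.snapshot('wrist')[:,:,::-1]);cv2.imwrite('pics/sc6.png',cv2.resize(imaging.snapshot('scene')[150:280,200:400,::-1],None,fx=4,fy=4,interpolation=2))
c=load()
for a,p in(([-50,2.9,60],0),([-12,2.9,60],0)): print(np.round(row(a,p,cmd=c),4).tolist())"
```

```text
time_s: 10.4
tool_pos: [0.5414, -0.0337, 0.1205]
ee_rot: [-0.078, 0.701, 0.079, 0.705]
contact_force: [-0.7, -0.1, 0.0]
finger_gap: 0.501
t 10.4 jig mm [-67.3807   3.6793 120.5412] pitch 0.29548626725630917 yaw 0.10658949136176209 F jig [-0.7094  0.0484  0.0156] gap 0.500994415707156
cmd jig [-65.0115   2.9093 120.0164] 0.022616476092775728
[0.12, -0.0, 0.03, 0.0006, 0.0003, -0.0]
[0.1201, -0.0001, 0.106, 0.0006, 0.0003, -0.0]
```

View pics/sc6.png

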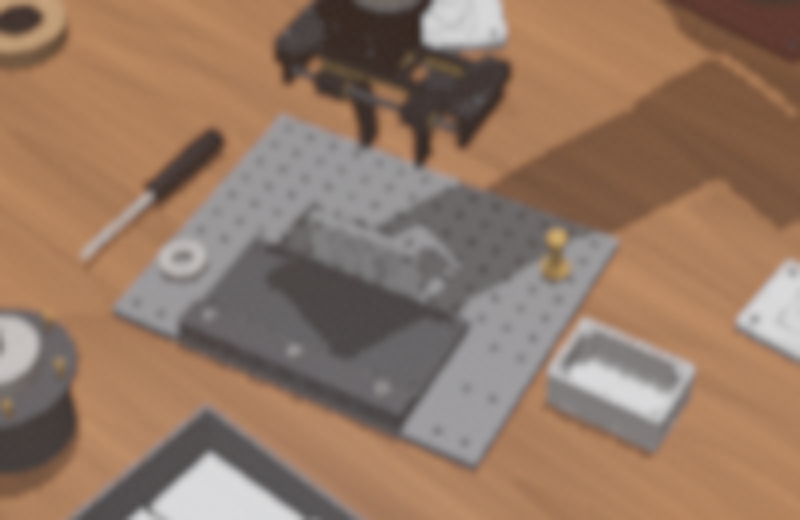

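View pics/w6.png

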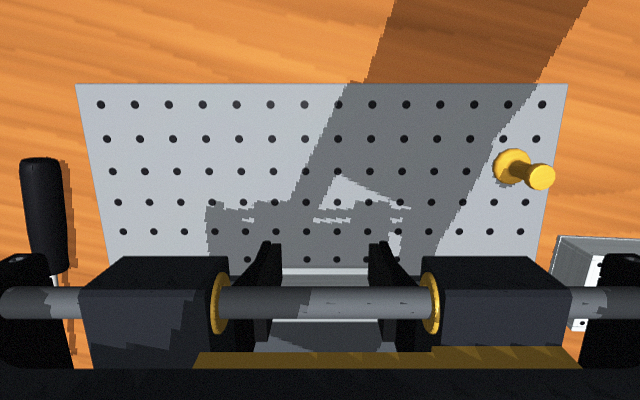

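```bash
python3 -m creep '[[[0.06,0,0.015,0,0,0,0],[0.12,0,0.02,0,0,0,0],[0.12,0,0.04,0,0,0,0],[0.12,0,0.06,0,0,0,0],[0.12,0,0.07,0,0,0,0],[0.12,0,0.076,0,0,0,0],[0.12,0,0.082,0,0,0,0],[0.12,0,0.086,0,0,0,0]]]'; python3 -c "
from h import *
adv([0.12,0,0.086,0,0,0])
st();jc()"
python3 -m creep '[[[0,0,0.004,0,0,0,0],[0,0,0.008,0,0,0,0],[0,0,0.012,0,0,0,0],[0,0,0.016,0,0,0,0]]]'; python3 -c "
from h import *
adv([0,0,0.016,0,0,0])
st();jc()
cv2.imwrite('pics/sc7.png',cv2.resize(imaging.snapshot('scene')[150:280,200:400,::-1],None,fx=4,fy=4,interpolation=2))"
```

```text
time_s: 11.3
tool_pos: [0.5865, -0.0241, 0.0614]
ee_rot: [-0.079, 0.702, 0.079, 0.704]
contact_force: [0.4, 0.5, -0.1]
finger_gap: 0.499
t 11.3 jig mm [-21.2928   3.0989  61.3692] pitch 0.13092160984898746 yaw 0.16889031375352506 F jig [ 0.4771  0.4243 -0.1349] gap 0.49931722344731694
cmd jig [-21.9878   2.9468  60.0334] 0.022616476092775728
time_s: 11.7
tool_pos: [0.5938, -0.0224, 0.0606]
ee_rot: [-0.079, 0.702, 0.079, 0.703]
contact_force: [0.7, 0.0, 0.4]
finger_gap: 0.501
t 11.7 jig mm [-13.8708   3.26    60.6389] pitch 0.07227435983192826 yaw 0.16133922130527412 F jig [ 0.6841 -0.11    0.4258] gap 0.5012153133583486
cmd jig [-13.9878   2.9538  60.0366] 0.022616476092775728
```

View pics/sc7.png

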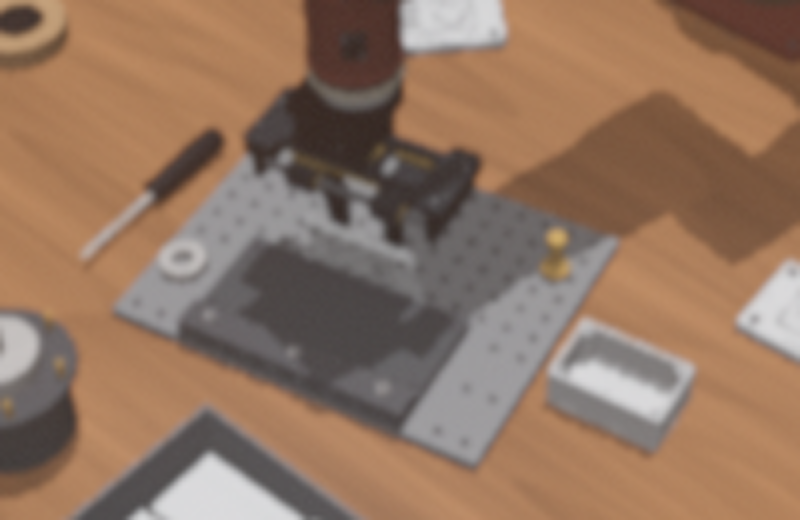

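Still upright, so I'll keep pushing slowly.

```bash
python3 -m creep '[[[0,0,0.004,0,0,0,0],[0,0,0.008,0,0,0,0],[0,0,0.012,0,0,0,0],[0,0,0.015,0,0,0,0],[0,0,0.015,0,0,0,0],[0,0,0.015,0,0,0,0]]]'; python3 -c "
from h import *
adv([0,0,0.015,0,0,0])
st();jc()
cv2.imwrite('pics/sc8.png',cv2.resize(imaging.snapshot('scene')[150:280,200:400,::-1],None,fx=4,fy=4,interpolation=2))"
```

```text
time_s: 12.35
tool_pos: [0.601, -0.0207, 0.0606]
ee_rot: [-0.079, 0.702, 0.079, 0.703]
contact_force: [-0.7, -0.6, 0.3]
finger_gap: 0.498
t 12.35 jig mm [-6.4578  3.2883 60.5766] pitch 0.06768742886999238 yaw 0.16875894516797896 F jig [-0.769  -0.4094  0.3288] gap 0.4984568745782205
cmd jig [-6.4878  2.9604 60.0395] 0.022616476092775728
```

View pics/sc8.png

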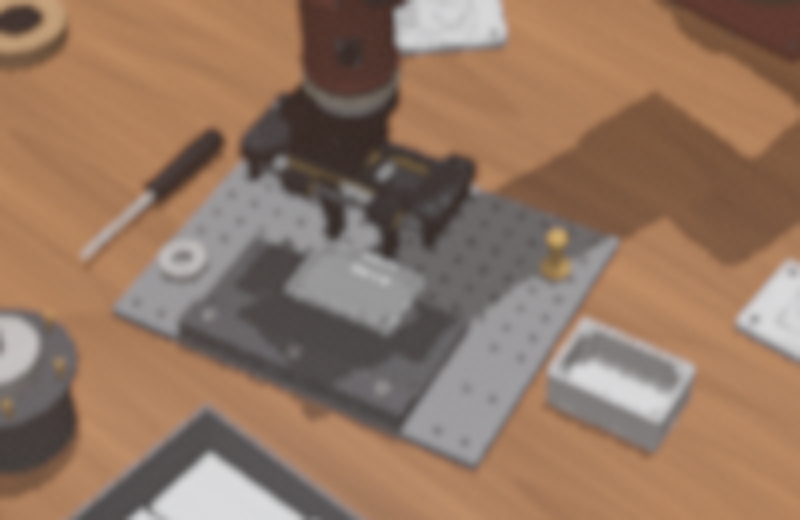

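```bash
python3 -c "
from h import *
c=load()
for a,p in(([-60,2.9,60],0),([-60,2.9,26],0),([-28,2.9,26],0)): print(np.round(row(a,p,cmd=c),4).tolist())"
python3 -m creep '[[[0,0,-0.05,0,0,0,0],[0,0,-0.107,0,0,0,0],[0.068,0,-0.107,0,0,0,0],[0.068,0,-0.107,0,0,0,0]]]'; python3 -c "
from h import *
adv([0.068,0,-0.107,0,0,0])
st();jc();cv2.imwrite('pics/w9.png',imaging.snapshot('wrist')[:,:,::-1])
cv2.imwrite('pics/sc9.png',cv2.resize(imaging.snapshot('scene')[180:260,240:360,::-1],None,fx=6,fy=6,interpolation=2))"
```

```text
[0.0, -0.0, -0.107, 0.0006, 0.0003, -0.0]
[0.068, -0.0, -0.1071, 0.0006, 0.0003, -0.0]
[0.0681, -0.0001, -0.0431, 0.0006, 0.0003, -0.0]
time_s: 12.8
tool_pos: [0.5451, -0.0321, 0.0233]
ee_rot: [-0.078, 0.704, 0.079, 0.701]
contact_force: [-0.9, -0.3, -0.3]
finger_gap: 0.501
t 12.8 jig mm [-63.4883   4.4052  23.2994] pitch -0.27413444678186927 yaw 0.12965939040096916 F jig [-0.9032 -0.0685 -0.2526] gap 0.5014866356642752
cmd jig [-59.9744   2.9137  26.0184] 0.022616476092775728
```

View pics/sc9.png

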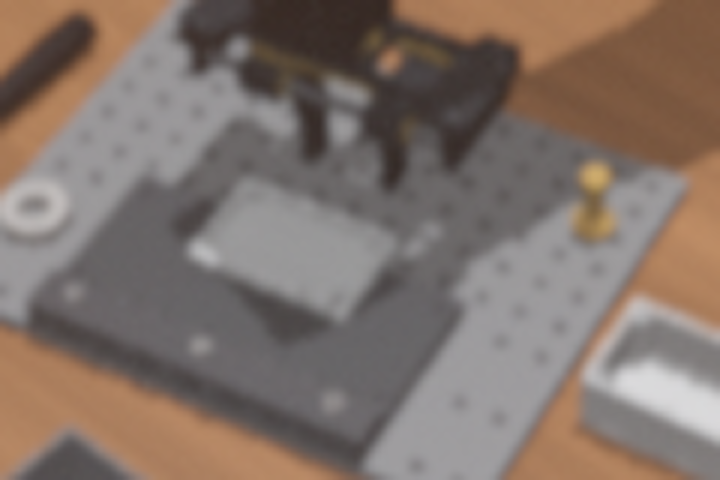

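View pics/w9.png

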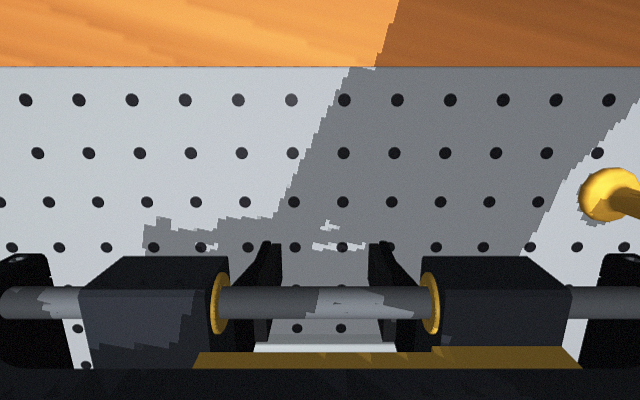

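```bash
python3 -c "
from h import *
K,E=campose('scene')
px=np.array([240,180])+(np.array([[241,180],[398,240],[345,322],[188,245]])+.5)/6-.5
for z in(.031,.022):
  q=unproj(px,z,K,E);q=(np.c_[q[:,:2],np.zeros(4),np.ones(4)]@np.linalg.inv(Tjig()).T)[:,:2]*1e3;print(q,q.mean(0))
px=np.array([240,180])+(np.array([[155,180],[465,298]])+.5)/6-.5
q=unproj(px,.022,K,E);print((np.c_[q[:,:2],np.zeros(2),np.ones(2)]@np.linalg.inv(Tjig()).T)[:,:2]*1e3)
st();jc()"
```

```text
[[-13.4462 -47.0932]
 [-15.3193  58.4614]
 [ 52.8088  61.9572]
 [ 44.9019 -47.5744]] [17.2363  6.4378]
[[-20.2997 -51.9365]
 [-22.187   54.4182]
 [ 46.4575  57.9405]
 [ 38.4907 -52.4213]] [10.6154  2.0003]
[[  3.6795 -97.4718]
 [ -1.235  110.0713]]
t 12.9 jig mm [-60.3573   3.3292  26.3594] pitch -0.012876389760589451 yaw 0.15947523081405102 F jig [-0.0361 -0.2128  0.2977] gap 0.49664319225445047
cmd jig [-59.9744   2.9137  26.0184] 0.022616476092775728
```

```bash
python3 -m creep '[[[0,0,0.03,0,0,0,0],[0,0,0.055,0,0,0,0],[0,0,0.065,0,0,0,0],[0,0,0.075,0,0,0,0],[0,0,0.085,0,0,0,0],[0,0,0.095,0,0,0,0],[0,0,0.105,0,0,0,0],[0,0,0.115,0,0,0,0]]]';python3 -m creep '[[[0,0,0.006,0,0,0,0],[0,0,0.012,0,0,0,0],[0,0,0.018,0,0,0,0],[0,0,0.024,0,0,0,0],[0,0,0.028,0,0,0,0],[0,0,0.030,0,0,0,0]]]'; python3 -c "
from h import *
adv([0,0,0.145,0,0,0])
st();jc()
cv2.imwrite('pics/sc10.png',cv2.resize(imaging.snapshot('scene')[180:260,240:360,::-1],None,fx=6,fy=6,interpolation=2))"
```

```text
time_s: 13.7
tool_pos: [0.6052, -0.0198, 0.0266]
ee_rot: [-0.079, 0.702, 0.079, 0.703]
contact_force: [-1.2, 0.8, 1.4]
finger_gap: 0.499
time_s: 14.3
tool_pos: [0.6198, -0.0165, 0.0266]
ee_rot: [-0.079, 0.702, 0.079, 0.703]
contact_force: [-0.2, -0.5, -0.7]
finger_gap: 0.501
t 14.3 jig mm [12.8098  3.3188 26.641 ] pitch 0.08040686106756588 yaw 0.16716278177129618 F jig [-0.3196 -0.4339 -0.6997] gap 0.5013196094728607
cmd jig [12.5256  2.9769 26.047 ] 0.022616476092775728
```

View pics/sc10.png

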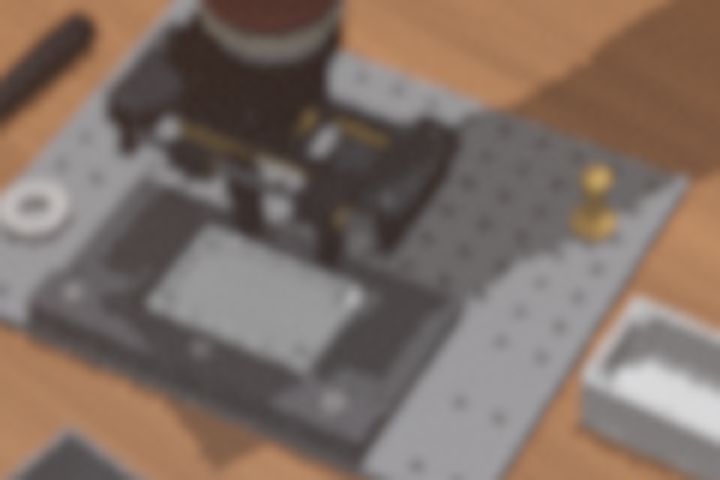

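```bash
python3 -m creep '[[[0,0,0.003,0,0,0,0],[0,0,0.006,0,0,0,0],[0,0,0.009,0,0,0,0],[0,0,0.009,0,0,0,0]]]';python3 -m creep '[[[0,0,0.002,0,0,0,0],[0,0,0.003,0,0,0,0],[0,0,0.003,0,0,0,0]]]'; python3 -c "
from h import *
adv([0,0,0.012,0,0,0])
st();jc()"
```

```text
time_s: 14.75
tool_pos: [0.6235, -0.0156, 0.0266]
ee_rot: [-0.079, 0.703, 0.079, 0.703]
contact_force: [-2.8, -0.3, 1.1]
finger_gap: 0.5
time_s: 15.05
tool_pos: [0.6236, -0.0155, 0.0264]
ee_rot: [-0.079, 0.704, 0.079, 0.702]
contact_force: [-8.4, -2.8, 6.9]
finger_gap: 0.497
t 15.05 jig mm [16.7405  3.383  26.4496] pitch -0.16622027507185547 yaw 0.17264919838491438 F jig [-8.8014 -0.8988  6.9304] gap 0.49651568576597344
cmd jig [18.5256  2.9822 26.0494] 0.022616476092775728
```

```bash
python3 -m creep '[[[0,0,-0.006,0,0,0,0],[0,0,-0.02,0,0,0,0],[0,0,-0.1,0,0,0,0],[0,0,-0.1,0,0,0,0],[-0.1,0,-0.1,0,0,0,0],[-0.35,0,-0.02,0,0,0,0],[-0.35,0,-0.02,0,0,0,0],[-0.35,0,-0.02,0,0,0,0]]]'; python3 -m creep '[[[0,0,0,0,0,0,0],[0,0,0,0,0,0,0],[0,0,0,0,0,0,0]]]'; python3 -c "
from h import *
s=sensors.observe();st(s);np.save('w11.npy',np.r_[s['tool_pos'],s['ee_rot']]);im=imaging.snapshot('wrist')[:,:,::-1];cv2.imwrite('pics/w11.png',im)
cv2.imwrite('pics/w11z.png',cv2.resize(im[150:300,220:440],None,fx=3.5,fy=3.5,interpolation=2))
cv2.imwrite('pics/sc11.png',cv2.resize(imaging.snapshot('scene')[150:280,200:400,::-1],None,fx=4,fy=4,interpolation=2))"
```

```text
time_s: 15.85
tool_pos: [0.6182, -0.0174, 0.207]
ee_rot: [-0.08, 0.7, 0.078, 0.706]
contact_force: [0.4, -0.2, -0.0]
finger_gap: 0.5
time_s: 16.15
tool_pos: [0.6144, -0.0172, 0.2]
ee_rot: [-0.079, 0.703, 0.079, 0.702]
contact_force: [-0.2, -0.6, -0.9]
finger_gap: 0.501
t 16.15 jig mm [  7.3612   3.7781 199.9521] pitch -0.05507860073248416 yaw 0.16686504594934126 F jig [-0.3609 -0.5678 -0.9134] gap 0.5012660750681797
```

View pics/sc11.png

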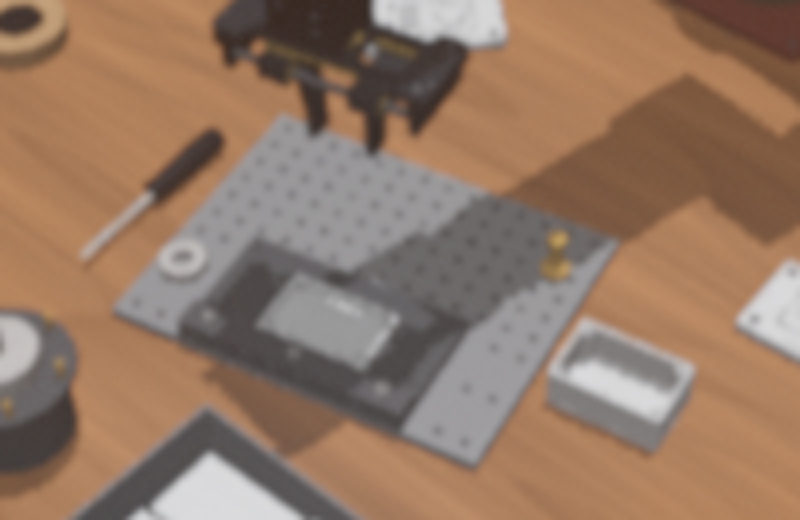

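View pics/w11z.png

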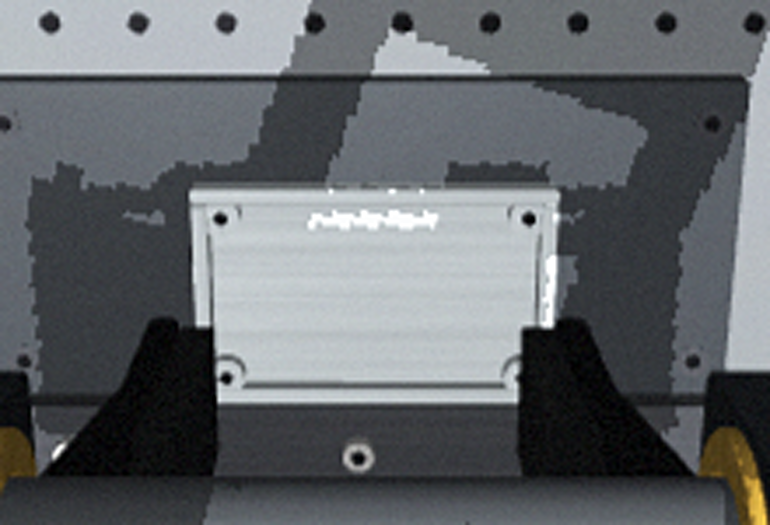

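The lid is hollow side up, and its long edge meets the bar at zoom row 403. I'll put numbers on it.

```bash
python3 -c "
from h import *
a=np.load('w11.npy');K,E=campose('wrist',dict(tool_pos=a[:3],ee_rot=a[3:]))
z=lambda l:np.array([220,150])+(np.array(l)+.5)/3.5-.5
def j(l,h):
  q=unproj(z(l),h,K,E);return (np.c_[q,np.ones(len(q))]@np.linalg.inv(Tjig()).T)[:,:2]*1e3
print('step edge',j([[20,76],[740,76]],.022));print('lid near rim',j([[192,194],[556,194]],.031));print('lid far rim',j([[230,404],[515,404]],.031));print('bar top front',j([[230,406],[515,406]],.032))"
```

```text
step edge [[ -2.8244 -94.1356]
 [ -3.3319 107.0071]]
lid near rim [[ 28.7661 -46.0819]
 [ 28.5185  55.7208]]
lid far rim [[ 93.3254 -37.3238]
 [ 93.136   46.6194]]
bar top front [[ 93.4754 -37.2224]
 [ 93.2867  46.5095]]
```

```bash
python3 -c "
from h import *
from rig import workorder
print(workorder.job_done());st()"
```

```text
the job is handed in; nothing more can be done
None
the job is handed in; nothing more can be done
```

The lid now lies hollow side up on the raised plate, its long edge flush against the stop bar. I handed the job in at about 16 s of the 62 s allowed; no verdict was reported.

**How it was done:** Two half-open fingertips pushed the lid square against the step. They then carried it up in an arc with about 8–18 N until it stood on edge. I let go, it stayed up, and a push on its rim tipped it over onto the plate. A last push slid it on to the stop bar, reaching about 9 N at contact.

**Last checks:**
- **Flush and square:** in the final wrist picture the lid's far rim is within about 0.5 mm of the bar and out of square by about 0.1°. It sits about 5 mm off the centre line.
- **Stopping point:** the fingers stopped at x = 16.7 mm, against about 17 mm expected for flush contact.
- **Disagreement:** my camera fit puts the step edge about 3 mm off in x. Measured from that edge, the lid's middle comes out near x = 64 mm instead of 62. That is just inside the 64.5 mm limit, and I trusted the visible contact with the bar and the force reading more.
- **Everything else:** the bearing, gauge, case and driver look unmoved in the final scene picture. I did not measure them, and the last cropped picture does not show the spray bottle or the caliper, and only part of the tape roll.
- **Robot:** the fingers were clear of everything, about 200 mm above the table.

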